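# Coffee tumbler onto the drying peg

### The arm

A 6-joint arm with a two-finger parallel gripper is mounted at the origin on the work surface. World frame = base frame: x ahead of the robot, y to its left, z up, the work surface at z = 0. Lengths are in m, angles in degrees, forces in N, time in s.
With the tool pointing down it reaches from about 0.3 to 0.85 m from the base axis. Payload 4.2 kg.
Tool frame: the origin (TCP) lies at the very end of the fingers, on their centre line; the grasp point (between the pads) lies 19 mm behind it (manip.pinch_z is the distance from the TCP to the grasp point, in m); z points along the fingers, x is the direction in which the jaws open and shut, and the axes are right-handed (so a half turn about z gives the same grasp; the last joint's range is limited). The gripper opens to 91 mm and grips with 3 to 60 N. Pads are 32 mm wide; open, the fingers measure 118 mm over their backs; the gripper's body (76 mm by 178 mm) begins 60 mm behind the grasp point.
Start: joints at [74.485, 18.312, 89.639, -0, 72.044, -1.146], TCP at [0.143, 0.557, 0.214] pointing down, gripper open.
Joint ranges: [-177.97, 177.97], [-48.28, 115.42], [12.27, 149.76], [-77.06, 257.06], [2.81, 150.46], [-146.56, 146.56]. Speed limits (degrees/s): [147.25, 147.25, 180, 180, 180, 180].

### API

Orientations are given as [roll, pitch, yaw] about the fixed x, y, z axes, in that order (R = Rz(yaw) Ry(pitch) Rx(roll)).
In Python, from workcell import manip, viewer gives the robot as it stands.
- The arm moves only by the tool jog_arm, never from a script. Its argument "motion" is a list of rows, each a list of 5 numbers: the shift along the tool's x, y, z in cm, then the turn about the tool's z in rad, then the closure, from 0 (fully open) to 1 (shut). In form: [[tx, ty, tz, twist, gripper], ...]. A call has 1 to 8 rows; each row shifts and turns the commanded pose from where the row before left it, along the tool's axes as they then stand; what a row does not reach is not made up. A row lasts 1/12 s, in which the tool goes at most 41.7 mm and 7.16 degrees, less where a joint would pass 70% of its speed; a pose out of reach is approached as far as the arm can. A call with a gripper value outside its range is refused whole. The fingers move at their own pace and stop on an object; the grip force is fixed at half the most. Time passes only in rows, so rows that do not move let the fingers close. It gives the time, the measured TCP pose, the force and the opening at its end, in the units of the state.
- manip.get_obs(): the state, without advancing time (a new reading comes with each control period).
- viewer.camera(name): name is "scene" or "top"; returns the picture (384x512x3 uint8, red, green, blue); there is no depth.
- viewer.get_calibration(name): a dict with "camera_matrix" (3x3 intrinsics, pixels), "k1" (the pictures are not rectified: a ray, as slopes to the right and down, at radius r is drawn at 1 + k1 r^2 times it, then the intrinsics apply), "xyz" and "attitude" of the camera in the world. Camera axes: x right, y down, z forward; pixel columns grow to the right and rows downward; lengths in m; the calibration is good to about 2 mm. A picture is of the moment at which its call begins. get_calibration takes no time and is no camera call.
- manip.sign_off(): hands the job in, once; it reports no verdict.
The state is a dict: "time": time; "joints": joint angles; "dq": joint speeds; "tau": joint torques, N m; "tool_pos": TCP position; "ee_rot": TCP orientation; "contact_force": force on the tool from outside, world axes, zero at the start; "torque": the same for the moment, N m; "width": opening from 0.0 (shut) to 1.0 (fully open).
Only numpy, scipy, OpenCV 4.12 (cv2) and the standard library are available. Lean on these libraries where they do the work, as an engineer would, in place of code of your own. Each camera call takes 0.05 s, during which the arm holds its last target. There are 200 camera calls.

### The job

First slide the drain shutter on the drying stand fully open. Then take the steel coffee tumbler off its sloping wire rest, turn it upside down and lower it over the stand's upright peg, keeping hold of it and pressing gently until you feel its mouth sit fully home on the seat; do not let it drop. Leave it standing there with the shutter still open, and leave the tin, spatula, turner and ramekin as they are.

Things in the scene. Friction and masses are not known exactly. Their poses are not given: they have to be found in the camera images.
- tumbler: Straight-sided steel coffee tumbler, closed at one end: outer diameter 54 mm, height 90 mm, wall 3 mm (inside diameter 48 mm), floor 4 mm, about 0.1 to 0.17 kg. Origin at the centre of the outside of its closed base; its own z axis points along its axis from base to mouth. It starts lying on the wire rest with the mouth 25 degrees below level; both its sides are free for fingers.
- tumbler_mouth (a point): Centre of the tumbler's open mouth, 90 mm from its base along its axis; z axis as the tumbler's.
- rest: Fixed sloping rest: wooden base 130 x 85 x 12 mm carrying two 6 mm steel wire rails, 39 mm apart (centre to centre), that slope 25 degrees down towards its own -x; at the low end the wires turn up 17 mm and stop the tumbler's rim. Origin at the centre of the underside. The tumbler's centre lies 70 mm above the counter over this origin.
- stand: Fixed steel drying stand: tray 200 mm (own x) x 150 mm (own y), its top 16 mm above the counter, edge lips to 22 mm on three sides. The peg stands 35 mm from the centre towards +x, the drain shutter lies near the -x edge. Origin at the centre of the underside.
- peg_seat (a point): Point on the peg's axis at the height where the tumbler's mouth comes to rest: top face of a round flange of 68 mm diameter, 24 mm above the counter; z axis up.
- peg_tip (a point): Top of the grey upright peg, 66 mm above the seat. Peg: diameter 20 mm from 6 mm below the tip (tip itself 10 mm) down to 34 mm above the seat, then a cone that widens to 44 mm at 10 mm above the seat, then straight 44 mm down to the seat.
- shutter (a joint): Drain shutter on the stand, in m: 0 is closed, 0.05 is fully open against its stop. It opens along the stand's own +y, with about 2 N of friction, and stays where it is left. It starts between 0 and 0.018.
- shutter_grip (a point): Centre of the top of the shutter's upright grip, 45 mm above the counter. The grip measures 22 mm along the stand's x, 12 mm along its y and stands 27 mm above the shutter plate; it is pinched from above across its 12 mm.
- spatula: Bystander: teal silicone spatula lying on the chopping board (board 180 x 400 x 18 mm beyond the work).
- turner: Bystander: steel dosa turner lying on the chopping board.
- ramekin: Bystander: small white ceramic ramekin, 72 mm across, 42 mm high, on the chopping board.
- tin: Bystander: fixed steel spice tin 85 x 110 x 55 mm with a hinged lid and a knob on it (top of knob about 100 mm above the counter), between the robot and the work. Origin at the centre of its underside.
- tin_lid (a joint): Hinge of the tin's lid, rad: 0 closed, grows as it opens; starts closed.
Mind the look-alikes: they are no part of the job. What is shaped like the stand but purple or red is not meant.

How it is judged:
By the outcome, as a careful person would: the job done as asked, in the order asked, and still so for the second after the job is handed in, with the robot touching nothing.
It also fails if it takes over 58 s, if anything falls off the work surface, if the arm or the gripper's body presses on something with over 40 N, if the wrist force passes 120 N, or if a joint passes its speed limit or range.

## Working session

There is one attempt and no reset: what is moved stays moved. The work goes in short steps, Python scripts to look and compute and a tool call to move; the robot and the scene stay as the last step left them, time stands still between calls to the robot, and variables do not carry over. Pictures are saved under pics/ and viewed, about 8 in all and at most 12, crops included, and the job is handed in when it is done.

Besides the shell and the picture viewer there is one more tool, called after "Call:" in YAML: its name, and indented under it one key for each argument. jog_arm: Moves the arm, as the interface text tells. Its arguments: {"type":"object","properties":{"motion":{"type":"array"}},"required":["motion"]}

```bash
mkdir -p pics && ls
python3 - <<'E'
from workcell import manip, viewer
import cv2, json, numpy as np
print([a for a in dir(manip) if a[0]!='_'],[a for a in dir(viewer) if a[0]!='_'], manip.pinch_z)
print(manip.get_obs())
for n in("scene","top"):
    im=viewer.camera(n); cv2.imwrite(f"pics/{n}0.png",im[:,:,::-1]); print(n,viewer.get_calibration(n))
a=cv2.imread("pics/scene0.png");b=cv2.imread("pics/top0.png")
E
```

```text
pics
['MotionError', 'get_obs', 'pinch_z', 'sign_off'] ['camera', 'get_calibration'] 0.0188
{'time': 0.0, 'joints': array([ 7.44856371e+01,  1.83537288e+01,  8.97068933e+01, -4.71316773e-03,
        7.20432062e+01, -1.14523186e+00]), 'dq': array([ 0.01381807,  0.05484415,  0.11200075, -0.02744506, -0.07707502,
        0.06733502]), 'tau': array([ 1.53525662e-04, -4.12464023e+01, -2.31976175e+01,  7.28286593e-02,
        4.55609872e-02, -1.34907018e-04]), 'tool_pos': array([0.14257964, 0.55652123, 0.21309605]), 'ee_rot': array([1.79997595e+02, 1.03897127e-01, 7.56323240e+01]), 'contact_force': array([0.09243314, 0.1310954 , 0.55511353]), 'torque': array([ 0.05699335,  0.02047345, -0.01935169]), 'width': 0.9968089999286771}
scene {'camera_matrix': array([[384.54337804,   0.        , 252.99663438],
       [  0.        , 384.54337804, 195.67480276],
       [  0.        ,   0.        ,   1.        ]]), 'k1': -0.09944475241817784, 'xyz': array([ 0.84461899, -0.54933055,  0.81696424]), 'attitude': array([-142.42575281,    0.63775325,   37.70493791])}
top {'camera_matrix': array([[388.36240011,   0.        , 247.90652681],
       [  0.        , 388.36240011, 193.30546744],
       [  0.        ,   0.        ,   1.        ]]), 'k1': -0.026923188283701507, 'xyz': array([ 0.35049101, -0.13457752,  1.15977862]), 'attitude': array([-172.27056618,    1.15354389,  -90.4547792 ])}
```

View pics/scene0.png

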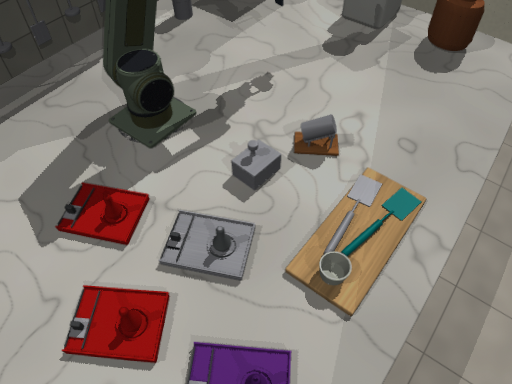

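View pics/top0.png

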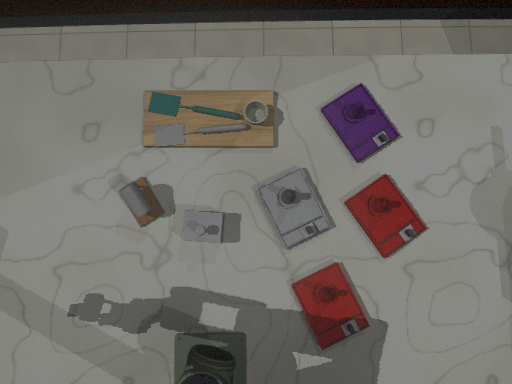

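```bash
cat > h.py <<'E'
import numpy as np, cv2
from scipy.spatial.transform import Rotation as Rn
from workcell import manip, viewer
C={n:viewer.get_calibration(n) for n in("scene","top")}
def rot(rpy): return Rn.from_euler('xyz',rpy,degrees=True).as_matrix()
def dist(c): return np.array([c['k1'],0,0,0,0])
def ray(n,uv):
    c=C[n]; p=cv2.undistortPoints(np.array([[uv]],float),c['camera_matrix'],dist(c))[0,0]
    d=rot(c['attitude'])@np.array([p[0],p[1],1]); return c['xyz'],d/np.linalg.norm(d)
def plane(n,uv,z):
    o,d=ray(n,uv); return o+d*(z-o[2])/d[2]
def proj(n,P):
    c=C[n]; R=rot(c['attitude']); r,_=cv2.Rodrigues(R.T)
    return cv2.projectPoints(np.array(P,float).reshape(-1,3),r,-R.T@c['xyz'],c['camera_matrix'],dist(c))[0][:,0]
def tri(a,b):
    (o1,d1),(o2,d2)=ray("scene",a),ray("top",b)
    s=np.linalg.lstsq(np.c_[d1,-d2],o2-o1,rcond=None)[0]
    p,q=o1+s[0]*d1,o2+s[1]*d2; return (p+q)/2,np.linalg.norm(p-q)
def tile(im,x,y,w=100,h=75,k=4): return cv2.resize(im[y:y+h,x:x+w],None,fx=k,fy=k,interpolation=cv2.INTER_CUBIC)
E
python3 - <<'E'
from h import *
s=cv2.imread("pics/scene0.png");t=cv2.imread("pics/top0.png")
m=np.vstack([np.hstack([tile(s,157,207),tile(t,245,170)]),np.hstack([tile(s,270,95),tile(t,95,165)])])
m=cv2.convertScaleAbs(m,alpha=1.3,beta=15)
cv2.imwrite("pics/mos0.png",m)
E
```

```text
(no output)
```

View pics/mos0.png

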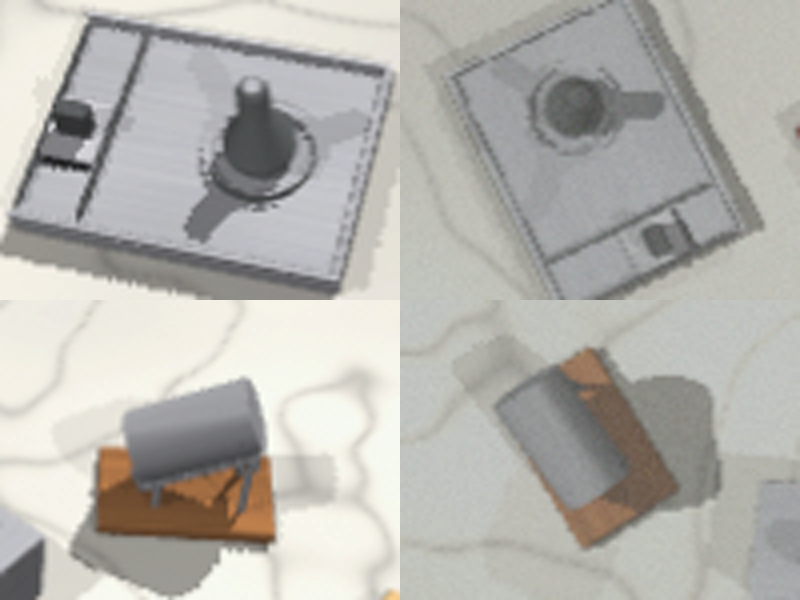

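Run:
```python
from h import *
s=cv2.imread("pics/scene0.png");t=cv2.imread("pics/top0.png")
def q(im,x0,y0,pts):
    for a in pts: print(a, im[y0+a[1]//4, x0+a[0]//4])
print("scene tray/peg/grip/marble/shadow/tumbler/tumb shadow/wood")
q(s,157,207,[(110,60),(180,80),(300,230),(255,130),(75,110),(66,145),(30,20),(20,250)])
q(s,270,95,[(190,430),(200,400),(150,460),(255,400),(170,570),(80,420),(200,520)])
print("top");q(t,245,170,[(100,130),(230,230),(175,105),(255,235),(280,240),(30,200),(310,100),(355,230)])
q(t,95,165,[(160,120),(120,100),(200,160),(260,120),(95,60),(250,160)])
# grabCut segmentation from rough polygons (tile coords/4)
def seg(im,poly,grow):
    m=np.full(im.shape[:2],cv2.GC_BGD,np.uint8); p=np.array(poly,float)
    c=p.mean(0)
    cv2.fillPoly(m,[np.int32((c+(p-c)*(1+grow)).round())],cv2.GC_PR_FGD)
    cv2.fillPoly(m,[np.int32((c+(p-c)*0.7).round())],cv2.GC_FGD)
    ring=m.copy()
    cv2.grabCut(im,m,None,np.zeros((1,65)),np.zeros((1,65)),6,cv2.GC_INIT_WITH_MASK)
    return ((m&1)>0).astype(np.uint8)
T={}
T['scene']=seg(s,[(270+x/4,95+y/4) for x,y in[(123,112),(248,78),(266,150),(140,190)]],.25)
T['top']=seg(t,[(95+x/4,165+y/4) for x,y in[(97,107),(160,65),(232,165),(170,210)]],.25)
S={'scene':seg(s,[(157+x/4,207+y/4) for x,y in[(88,15),(392,68),(340,292),(10,218)]],.08),
   'top':seg(t,[(245+x/4,170+y/4) for x,y in[(45,75),(225,0),(345,230),(150,315)]],.08)}
out=[]
for n,im,o in(('scene',s,[(157,207),(270,95)]),('top',t,[(245,170),(95,165)])):
    im=im.copy()
    for m in(T,S):
        cs,_=cv2.findContours(m[n],0,1); c=max(cs,key=cv2.contourArea)
        print(n,cv2.contourArea(c),cv2.minAreaRect(c), cv2.approxPolyDP(c,6,True).reshape(-1,2).tolist())
        cv2.drawContours(im,[c],-1,(0,0,255),1)
    out.append(np.hstack([tile(im,*o[0]),tile(im,*o[1])]))
cv2.imwrite("pics/seg.png",np.vstack(out)); np.savez("m.npz",Ts=T['scene'],Tt=T['top'],Ss=S['scene'],St=S['top'])
c={}
for n in T:
    M=cv2.moments(T[n],True); c[n]=(M['m10']/M['m00'],M['m01']/M['m00']); 
    th=.5*np.arctan2(2*M['mu11'],M['mu20']-M['mu02']); c[n+'d']=np.array([np.cos(th),np.sin(th)])
P,e=tri(c['scene'],c['top']);print("tumbler centre",P,e)
N=[np.cross(ray(n,np.array(c[n])-10*c[n+'d'])[1],ray(n,np.array(c[n])+10*c[n+'d'])[1]) for n in T]
a=np.cross(*N);a/=np.linalg.norm(a);a*=-np.sign(a[2]);print("axis",a,"tilt",np.degrees(np.arcsin(-a[2])),"yaw",np.degrees(np.arctan2(a[1],a[0])))
```

```text
scene tray/peg/grip/marble/shadow/tumbler/tumb shadow/wood
(110, 60) [134 130 130]
(180, 80) [138 133 133]
(300, 230) [143 139 139]
(255, 130) [50 49 47]
(75, 110) [62 61 59]
(66, 145) [89 87 88]
(30, 20) [161 169 171]
(20, 250) [ 97 102 104]
(190, 430) [160 167 170]
(200, 400) [172 180 178]
(150, 460) [165 173 176]
(255, 400) [174 180 178]
(170, 570) [ 92 138 174]
(80, 420) [164 173 175]
(200, 520) [ 99 119 133]
top
(100, 130) [116 113 113]
(230, 230) [109 108 109]
(175, 105) [62 64 61]
(255, 235) [63 64 68]
(280, 240) [87 87 87]
(30, 200) [128 135 134]
(310, 100) [127 132 132]
(355, 230) [ 97 103 103]
(160, 120) [97 96 95]
(120, 100) [104 103 102]
(200, 160) [81 81 77]
(260, 120) [91 96 95]
(95, 60) [106 114 114]
(250, 160) [49 60 76]
scene 667.0 ((318.5754699707031, 128.76416015625), (22.11505126953125, 35.576385498046875), 74.05460357666016) [[333, 116], [302, 122], [304, 141], [334, 135]]
scene 4315.5 ((207.52310180664062, 242.24606323242188), (86.05253601074219, 57.758087158203125), 13.523160934448242) [[179, 211], [159, 260], [241, 280], [255, 225]]
top 645.5 ((135.3473358154297, 198.91769409179688), (34.26359939575195, 21.764291763305664), 57.38075256347656) [[132, 181], [118, 192], [135, 218], [150, 207]]
top 3285.5 ((293.7959899902344, 209.02369689941406), (69.19389343261719, 52.07573318481445), 62.81888961791992) [[302, 168], [258, 189], [286, 248], [329, 228]]
tumbler centre [0.48488025 0.20907124 0.06611109] 0.00296744946864553
axis [-0.75009158 -0.35074072 -0.56066351] tilt 34.10169651545042 yaw -154.9393410654234
```

View pics/seg.png

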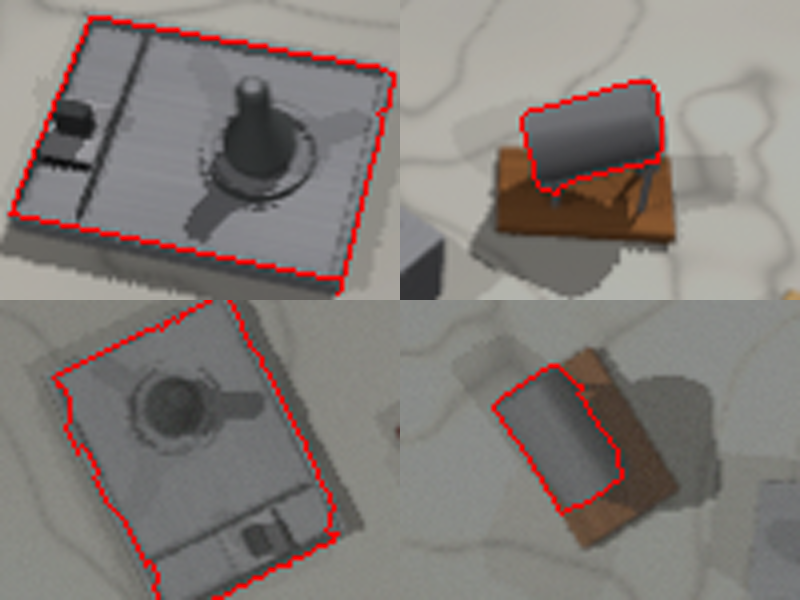

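Run:
```python
from h import *
np.set_printoptions(precision=4,suppress=True)
sc=lambda x,y:(157+x/4-.375,207+y/4-.375); tc=lambda x,y:(245+x/4-.375,170+y/4-.375)
sr=lambda x,y:(270+x/4-.375,95+y/4-.375); tr=lambda x,y:(95+x/4-.375,165+y/4-.375)
# order: (-x,+y)far-left scene, (+x,+y), (+x,-y), (-x,-y)
Cs=[plane("scene",sc(*p),.022) for p in[(90,17),(394,72),(343,279),(12,215)]]
Ct=[plane("top",tc(*p),.022) for p in[(52,77),(228,-2),(340,235),(155,302)]]
for nm,Q in(("scene",Cs),("top",Ct)):
    Q=np.array(Q)[:,:2]; print(nm,Q.tolist(),"edges",[round(float(np.linalg.norm(Q[i]-Q[i-1])),4) for i in range(4)],"c",Q.mean(0))
    for i in range(4): print("  edge dir",np.degrees(np.arctan2(*(Q[i]-Q[i-1])[::-1])).round(1))
print("peg tip tri",tri(sc(253,82),tc(584,95) if 0 else tc(183,96)))
print("peg tip z.09",plane("scene",sc(253,82),.09),plane("top",tc(183,96),.09))
# flange ellipse centre
print("flange z.024",plane("scene",sc(260,150),.024),plane("top",tc(175,108),.024))
print("grip tri",tri(sc(76,106),tc(257,238)),plane("scene",sc(76,106),.045),plane("top",tc(257,238),.045))
# rest wood
for nm,Q in(("top wood z.012",[plane("top",tr(*p),.012) for p in[(190,48),(280,188),(185,248)]]),("scene wood",[plane("scene",sr(*p),.012) for p in[(97,148),(97,222),(273,232),(273,155)]])):
    Q=np.array(Q)[:,:2]; d=np.diff(Q,axis=0); print(nm,Q.tolist(),np.linalg.norm(d,axis=1),np.degrees(np.arctan2(d[:,1],d[:,0])))
# dark masks
s=cv2.imread("pics/scene0.png");t=cv2.imread("pics/top0.png")
for n,im,th in(("scene",s,72),("top",t,76)):
    nb,l,st,ce=cv2.connectedComponentsWithStats((im.max(2)<th).astype(np.uint8))
    for i in range(1,nb):
        x,y=ce[i]
        if (157<x<257 and 207<y<282 if n=="scene" else 245<x<345 and 170<y<250) and st[i,4]>8: print(n,ce[i],st[i])
# tumbler predicted silhouette check
m=np.load("m.npz")
ctr=np.array([.485,.209,.070])
for yaw in(-150,-145,-140,-135,-130,-155):
  a=np.array([np.cos(np.radians(yaw))*np.cos(np.radians(25)),np.sin(np.radians(yaw))*np.cos(np.radians(25)),-np.sin(np.radians(25))])
  print(yaw,[np.degrees(np.arctan2(*(proj(n,ctr+.02*a)-proj(n,ctr-.02*a))[0][::-1])).round(1) for n in("scene","top")])
for n,k in(("scene","Ts"),("top","Tt")):
    M=cv2.moments(m[k],True);print(n,M['m10']/M['m00'],M['m01']/M['m00'],np.degrees(.5*np.arctan2(2*M['mu11'],M['mu20']-M['mu02'])))
```

```text
scene [[0.3435070806754481, -0.22329965870713903], [0.5228119270427602, -0.1389185730221144], [0.5848920299420981, -0.26698354136733815], [0.4064581563548514, -0.3534695021212658]] edges [0.1446, 0.1982, 0.1423, 0.1983] c [ 0.4644 -0.2457]
  edge dir 115.8
  edge dir 25.2
  edge dir -64.1
  edge dir -154.1
top [[0.5180564753827577, -0.14177287757513188], [0.5760353636534755, -0.2733483831472644], [0.39949292066853737, -0.35016610527417946], [0.35231427373901636, -0.21460856661763478]] edges [0.181, 0.1438, 0.1925, 0.1435] c [ 0.4615 -0.245 ]
  edge dir 23.7
  edge dir -66.2
  edge dir -156.5
  edge dir 109.2
peg tip tri (array([ 0.4936, -0.2308,  0.0959]), np.float64(0.0019474824928875966))
peg tip z.09 [ 0.4914 -0.2274  0.09  ] [ 0.4937 -0.232   0.09  ]
flange z.024 [ 0.494  -0.2322  0.024 ] [ 0.4937 -0.232   0.024 ]
grip tri (array([ 0.3974, -0.2857,  0.0468]), np.float64(0.0016302405068673311)) [ 0.3969 -0.2845  0.045 ] [ 0.3969 -0.2866  0.045 ]
top wood z.012 [[0.5607985660224732, 0.20679332229983285], [0.4540286648408116, 0.1360264832389008], [0.4099558449662596, 0.2062207535187
[... 338 characters left out ...]
177.951 245.049] [163 224  28  38 102]
scene [221.2932 241.329 ] [211 229  22  24 307]
scene [218.0877 253.8772] [210 248  24  10  57]
scene [203.663  271.3804] [161 262  80  18 184]
top [289.398  196.3112] [281 189  18  15 196]
top [313.913  232.7681] [299 222  30  21  69]
top [308.8205 229.4103] [306 226   7   8  39]
-150 [np.float64(166.2), np.float64(56.1)]
-145 [np.float64(163.2), np.float64(51.5)]
-140 [np.float64(160.2), np.float64(47.0)]
-135 [np.float64(157.0), np.float64(42.4)]
-130 [np.float64(153.8), np.float64(37.9)]
-155 [np.float64(169.2), np.float64(60.7)]
scene 318.0487465181059 128.23676880222843 -18.36559641457814
top 134.73768115942028 199.05072463768116 58.43749177525937
```

Call:
jog_arm:
  motion:
    - [-2.6, 2.9, 0, 0, 0.5]
    - [-2.6, 2.9, 0, 0, 0.5]
    - [-2.6, 2.9, 0, 0, 0.5]
    - [-2.6, 2.9, 0, 0, 0.5]
    - [-2.6, 2.9, 0, 0, 0.5]
    - [-2.6, 2.9, 0, 0, 0.5]
    - [-2.6, 2.9, 0, 0, 0.5]
    - [-2.6, 2.9, 0, 0, 0.5]

```text
time: 0.77
tool_pos: [0.3162, 0.2961, 0.2138]
ee_rot: [-180.0, 0.0, 75.7]
contact_force: [1.7, 0.4, -0.0]
width: 0.502
```

Call:
jog_arm:
  motion:
    - [-2.6, 2.9, 0, 0, 0.5]
    - [-2.6, 2.9, 0, 0, 0.5]
    - [-2.6, 2.9, 0, 0, 0.5]
    - [-2.6, 2.9, 0, 0, 0.5]
    - [-2.6, 2.9, 0, 0, 0.5]
    - [-2.6, 2.9, 0, 0, 0.5]
    - [-3.9, 0.4, 0, 0, 0.5]
    - [-3.9, 0.4, 0, 0, 0.5]

```text
time: 1.43
tool_pos: [0.4346, 0.0243, 0.2134]
ee_rot: [-180.0, 0.0, 75.6]
contact_force: [-1.1, -0.3, 0.5]
width: 0.498
```

Call:
jog_arm:
  motion:
    - [-3.9, 0.4, 0, 0, 0.5]
    - [-3.9, 0.4, 0, 0, 0.5]
    - [-3.9, 0.4, 0, 0, 0.5]
    - [-3.9, 0.4, 0, 0, 0.5]
    - [-3.9, 0.4, 0, 0, 0.5]
    - [-3.9, 0.4, 0, 0, 0.5]
    - [-3.9, 0.4, 0, 0, 0.5]
    - [-3.9, 0.4, 0, 0, 0.5]

```text
time: 2.1
tool_pos: [0.3866, -0.2858, 0.2137]
ee_rot: [-180.0, -0.0, 75.6]
contact_force: [0.1, 0.9, 0.5]
width: 0.498
```

Call:
jog_arm:
  motion:
    - [0, 0, 0, 0.12, 0.5]
    - [0, 0, 0, 0.12, 0.5]
    - [0, 0, 0, 0.12, 0.5]
    - [0, 0, 0, 0.12, 0.5]
    - [0, 0, 0, 0.12, 0.5]
    - [0, 0, 0, 0.12, 0.5]
    - [0, 0, 0, 0.12, 0.5]
    - [0, 0, 0, 0.12, 0.5]

```text
time: 2.77
tool_pos: [0.3873, -0.2839, 0.2135]
ee_rot: [-180.0, 0.0, 20.3]
contact_force: [-0.2, 0.4, 0.6]
width: 0.496
```

Call:
jog_arm:
  motion:
    - [0, 0, 0, 0.12, 0.5]
    - [0, 0, 0, 0.12, 0.5]
    - [0, 0, 0, 0.12, 0.5]
    - [0, 0, 0, 0.12, 0.5]
    - [0, 0, 0, 0.12, 0.5]
    - [0, 0, 0, 0.12, 0.5]
    - [0, 0, 0, 0.12, 0.5]
    - [0, 0, 0, 0.12, 0.5]

```text
time: 3.43
tool_pos: [0.3873, -0.2839, 0.2135]
ee_rot: [-180.0, 0.1, -34.7]
contact_force: [0.6, 0.1, 0.2]
width: 0.496
```

Call:
jog_arm:
  motion:
    - [0, 0, 0, 0.12, 0.5]
    - [0, 0, 0, 0.12, 0.5]
    - [0, 0, 0, 0.12, 0.5]
    - [0, 0, 0, 0.12, 0.5]
    - [0, 0, 0, 0.05, 0.5]
    - [0, 0, 0, 0, 0.5]

```text
time: 3.93
tool_pos: [0.3874, -0.2839, 0.2136]
ee_rot: [180.0, 0.0, -64.8]
contact_force: [0.1, 0.6, 0.8]
width: 0.497
```

Call:
jog_arm:
  motion:
    - [0.56, -0.8, 3.8, 0, 0.5]
    - [0, 0, 3.8, 0, 0.5]
    - [0, 0, 3.8, 0, 0.5]
    - [0, 0, 3.6, 0, 0.5]
    - [0, 0, 2.0, 0, 0.5]
    - [0, 0, 1.2, 0, 0.5]
    - [0, 0, 0.6, 0, 0.5]
    - [0, 0, 0, 0, 0.5]

```text
time: 4.6
tool_pos: [0.3965, -0.2851, 0.0247]
ee_rot: [179.9, 0.2, -64.7]
contact_force: [0.3, 0.2, -0.0]
width: 0.501
```

Call:
jog_arm:
  motion:
    - [0, 0, 0, 0, 1]
    - [0, 0, 0, 0, 1]
    - [0, 0, 0, 0, 1]
    - [0, 0, 0, 0, 1]
    - [0, 0, 0, 0, 1]

```text
time: 5.02
tool_pos: [0.3976, -0.2859, 0.0266]
ee_rot: [-180.0, -0.1, -64.7]
contact_force: [0.1, 0.4, 0.5]
width: 0.168
```

Call:
jog_arm:
  motion:
    - [0, 0, 0, 0, 1]
    - [0, 0, 0, 0, 1]
    - [-0.5, 0, 0, 0, 1]
    - [-0.6, 0, 0, 0, 1]
    - [-0.6, 0, 0, 0, 1]
    - [-0.6, 0, 0, 0, 1]
    - [-0.4, 0, 0, 0, 1]
    - [0, 0, 0, 0, 1]

```text
time: 5.68
tool_pos: [0.3854, -0.2603, 0.0264]
ee_rot: [-180.0, -0.0, -64.7]
contact_force: [-0.1, 0.8, 7.5]
width: 0.129
```

Call:
jog_arm:
  motion:
    - [-0.3, 0, 0, 0, 1]
    - [-0.3, 0, 0, 0, 1]
    - [-0.2, 0, 0, 0, 1]
    - [0, 0, 0, 0, 1]

```text
time: 6.02
tool_pos: [0.3823, -0.2536, 0.0264]
ee_rot: [-180.0, -0.0, -64.7]
contact_force: [-0.4, -1.5, 6.3]
width: 0.126
```

Call:
jog_arm:
  motion:
    - [-0.3, 0, 0, 0, 1]
    - [-0.2, 0, 0, 0, 1]
    - [-0.2, 0, 0, 0, 1]
    - [0, 0, 0, 0, 1]

```text
time: 6.35
tool_pos: [0.3815, -0.2517, 0.0265]
ee_rot: [-179.9, -0.6, -64.6]
contact_force: [0.1, -16.7, -4.3]
width: 0.127
```

Call:
jog_arm:
  motion:
    - [0, 0, 0, 0, 0.5]
    - [0, 0, 0, 0, 0.5]
    - [0, 0, 0, 0, 0.5]
    - [0, 0, 0, 0, 0.5]
    - [0, 0, -2, 0, 0.5]
    - [0, 0, -3.8, 0, 0.5]
    - [0, 0, -4, 0, 0]
    - [0, 0, -4, 0, 0]

```text
time: 7.02
tool_pos: [0.3783, -0.2464, 0.1648]
ee_rot: [179.9, 0.2, -64.7]
contact_force: [2.2, -0.7, -0.5]
width: 0.616
```

Call:
jog_arm:
  motion:
    - [0, 0, -4, 0, 0]
    - [0, 0, -1, 0, 0]

```text
time: 7.18
tool_pos: [0.3816, -0.2486, 0.2198]
ee_rot: [-179.7, -0.5, -64.7]
contact_force: [1.2, -0.7, -0.8]
width: 0.763
```

Call:
jog_arm:
  motion:
    - [0, 0, 0, -0.067, 0]
    - [0, 0, 0, -0.067, 0]
    - [-2.7, -2.9, 0, 0, 0]
    - [-2.7, -2.9, 0, 0, 0]
    - [-2.7, -2.9, 0, 0, 0]
    - [-2.7, -2.9, 0, 0, 0]
    - [-2.7, -2.9, 0, 0, 0]
    - [-2.7, -2.9, 0, 0, 0]

```text
time: 7.85
tool_pos: [0.4364, -0.0148, 0.2136]
ee_rot: [180.0, 0.1, -57.1]
contact_force: [1.1, 0.6, -0.3]
width: 1.003
```

Call:
jog_arm:
  motion:
    - [-2.7, -2.9, 0, 0, 0]
    - [-2.7, -2.9, 0, 0, 0]
    - [-2.7, -2.9, 0, 0, 0]
    - [-2.7, -2.9, 0, 0, 0]
    - [-2.7, -2.9, 0, 0, 0]
    - [-2.7, -2.9, 0, 0, 0]
    - [0, 0, 0, 0, 0]
    - [0, 0, 0, 0, 0]

```text
time: 8.52
tool_pos: [0.4943, 0.2151, 0.2128]
ee_rot: [179.9, 0.0, -56.9]
contact_force: [-0.6, -1.4, -0.0]
width: 1.002
```

Run:
```python
from h import *
s=viewer.camera("scene")[:,:,::-1].copy();t=viewer.camera("top")[:,:,::-1].copy()
cv2.imwrite("pics/s1.png",s);cv2.imwrite("pics/t1.png",t)
m=np.vstack([np.hstack([tile(s,157,207),tile(t,245,170)]),np.hstack([tile(s,250,75),tile(t,85,155)])])
cv2.imwrite("pics/mos1.png",cv2.convertScaleAbs(m,alpha=1.3,beta=15))
for n in("scene","top"): print(proj(n,[[.4997,.2179,.0785],[.4845,.208,.07],manip.get_obs()['tool_pos']]))
o=manip.get_obs();print(o['tool_pos'],o['ee_rot'],o['width'])
```

```text
[[325.17138304 125.33923506]
 [318.40946457 127.23729783]
 [329.20054444  86.23482988]]
[[130.83180882 193.75659327]
 [135.04391835 199.40370157]
 [115.54959742 188.69524614]]
[0.49422623 0.21286422 0.213285  ] [ 1.79869933e+02  1.48779441e-02 -5.70423238e+01] 0.9994650053812082
```

View pics/mos1.png

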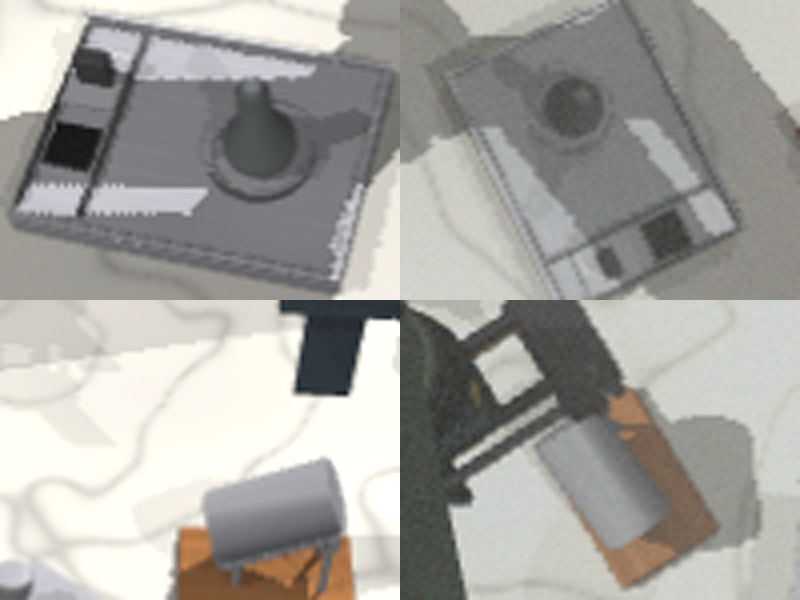

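Call:
jog_arm:
  motion:
    - [0, -0.7, 3, 0, 0]
    - [0, 0, 3.5, 0, 0]
    - [0, 0, 3.5, 0, 0]
    - [0, 0, 2.5, 0, 0]
    - [0, 0, 1.5, 0, 0]
    - [0, 0, 1.0, 0, 0]
    - [0, 0, 0.4, 0, 0]
    - [0, 0, 0, 0, 0]

```text
time: 9.28
tool_pos: [0.5009, 0.2163, 0.0598]
ee_rot: [179.9, 0.0, -57.1]
contact_force: [0.4, 0.9, 0.3]
width: 1.001
```

Call:
jog_arm:
  motion:
    - [0, 0, 0, 0, 1]
    - [0, 0, 0, 0, 1]
    - [0, 0, 0, 0, 1]
    - [0, 0, 0, 0, 1]
    - [0, 0, 0, 0, 1]
    - [0, 0, 0, 0, 1]

```text
time: 9.78
tool_pos: [0.5006, 0.2183, 0.0604]
ee_rot: [-180.0, 0.1, -57.2]
contact_force: [-1.2, 3.1, 2.5]
width: 0.599
```

Call:
jog_arm:
  motion:
    - [0, 0, 0, 0, 1]
    - [0, 0, -0.5, 0, 1]
    - [0, 0, -1.5, 0, 1]
    - [0, 0, -2.5, 0, 1]
    - [0, 0, -2.5, 0, 1]
    - [0, 0, -2.5, 0, 1]
    - [0, 0, -2, 0, 1]
    - [0, 0, -0.5, 0, 1]

```text
time: 10.45
tool_pos: [0.5031, 0.2175, 0.1835]
ee_rot: [-179.6, -0.1, -57.1]
contact_force: [0.4, 0.2, -1.7]
width: 0.589
```

Run:
```python
from h import *
s=viewer.camera("scene")[:,:,::-1].copy();t=viewer.camera("top")[:,:,::-1].copy()
m=np.hstack([tile(s,250,55),tile(t,70,140)])
cv2.imwrite("pics/mos2.png",cv2.convertScaleAbs(m,alpha=1.3,beta=15))
o=manip.get_obs();print(o['tool_pos'],o['ee_rot'],o['width'],o['contact_force'],o['torque'])
```

```text
[0.50166247 0.21704583 0.18068666] [-1.79885136e+02 -5.62237153e-02 -5.70612315e+01] 0.5905541878962168 [-0.42418499 -0.21241984 -2.05871061] [-0.11605342  0.05512204 -0.00390373]
```

View pics/mos2.png

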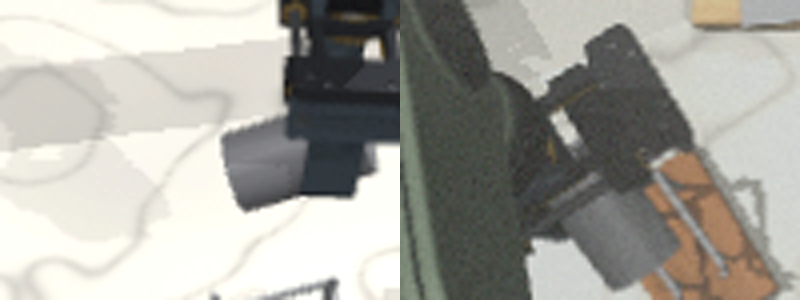

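Call:
jog_arm:
  motion:
    - [1.5, 0.6, 0, 0, 1]
    - [2.9, 1.1, 0, 0, 1]
    - [2.9, 1.1, 0, 0, 1]
    - [2.9, 1.1, 0, 0, 1]
    - [2.9, 1.1, 0, 0, 1]
    - [2.9, 1.1, 0, 0, 1]
    - [2.9, 1.1, 0, 0, 1]
    - [2.9, 1.1, 0, 0, 1]

```text
time: 11.22
tool_pos: [0.5488, -0.0126, 0.1776]
ee_rot: [179.8, 0.1, -57.1]
contact_force: [-0.1, 0.5, -1.4]
width: 0.598
```

Call:
jog_arm:
  motion:
    - [2.9, 1.1, 0, 0, 1]
    - [2.9, 1.1, 0, 0, 1]
    - [2.9, 1.1, 0, 0, 1]
    - [2.9, 1.1, 0, 0, 1]
    - [2.5, 0.8, 0, 0, 1]
    - [1.2, 0.4, 0, 0, 1]
    - [0, 0, 0, 0, 1]
    - [0, 0, 0, 0, 1]

```text
time: 11.88
tool_pos: [0.5853, -0.1694, 0.1782]
ee_rot: [179.9, 0.2, -57.1]
contact_force: [-0.4, -0.3, -1.0]
width: 0.593
```

Call:
jog_arm:
  motion:
    - [0.3, 0, 1.5, 0, 1]
    - [0, 0, 2.5, 0, 1]
    - [0, 0, 2.5, 0, 1]
    - [0, 0, 1.2, 0, 1]
    - [0, 1, 0.2, 0, 1]
    - [0, 1.5, 0, 0, 1]
    - [0, 0.7, 0, 0, 1]
    - [0, 0, 0, 0, 1]

```text
time: 12.55
tool_pos: [0.5595, -0.1904, 0.1023]
ee_rot: [-180.0, -0.0, -57.1]
contact_force: [0.2, -0.1, -1.5]
width: 0.597
```

Run:
```python
from h import *
s=viewer.camera("scene")[:,:,::-1].copy();t=viewer.camera("top")[:,:,::-1].copy()
m=np.hstack([tile(s,190,180),tile(t,230,140)])
cv2.imwrite("pics/mos3.png",cv2.convertScaleAbs(m,alpha=1.3,beta=15))
o=manip.get_obs();print(o['tool_pos'],o['ee_rot'],o['width'],o['contact_force'],o['torque'])
```

```text
[ 0.56127241 -0.19016077  0.10245638] [-1.79880308e+02 -1.17374669e-01 -5.71278696e+01] 0.592881685549599 [ 0.11039316  0.39755392 -1.43491804] [-0.11283593  0.1318985   0.01845337]
```

View pics/mos3.png

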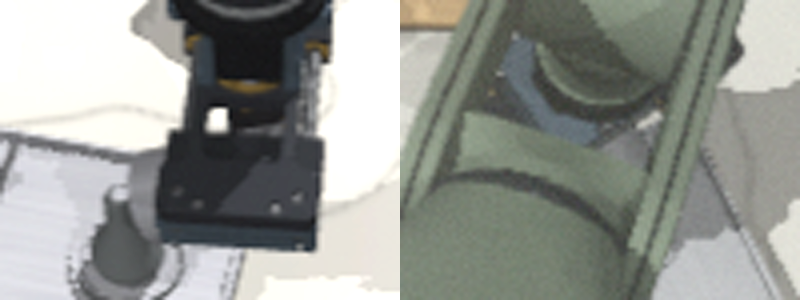

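Call:
jog_arm:
  motion:
    - [0, 0.6, 0, 0, 1]
    - [0, 0.6, 0, 0, 1]
    - [0, 0.4, 0, 0, 1]
    - [0, 0.4, 0, 0, 1]
    - [0, 0.4, 0, 0, 1]
    - [0, 0, 0, 0, 1]

```text
time: 13.15
tool_pos: [0.543, -0.2017, 0.1019]
ee_rot: [-179.6, -0.1, -57.2]
contact_force: [4.8, 5.6, -0.9]
width: 0.595
```

Call:
jog_arm:
  motion:
    - [0, 0.4, 0, 0, 1]
    - [0, 0.4, 0, 0, 1]
    - [0, 0.4, 0, 0, 1]
    - [0, 0, 0, 0, 1]

```text
time: 13.48
tool_pos: [0.5355, -0.2086, 0.1034]
ee_rot: [-179.4, -0.3, -57.2]
contact_force: [7.4, 5.4, 1.7]
width: 0.594
```

Call:
jog_arm:
  motion:
    - [0, 0.4, 0, 0, 1]
    - [0, 0.4, 0, 0, 1]
    - [0, 0.4, 0, 0, 1]
    - [0, 0.4, 0, 0, 1]
    - [0, 0, 0, 0, 1]

```text
time: 13.9
tool_pos: [0.5217, -0.2177, 0.1033]
ee_rot: [-179.4, -0.3, -57.2]
contact_force: [6.3, 4.4, 3.1]
width: 0.594
```

Run:
```python
from h import *
s=viewer.camera("scene")[:,:,::-1].copy()
m=tile(s,180,180,100,75,5)
cv2.imwrite("pics/mos4.png",cv2.convertScaleAbs(m,alpha=1.4,beta=20))
o=manip.get_obs();print(o['tool_pos'],o['ee_rot'],o['width'],o['contact_force'],o['torque'])
```

```text
[ 0.52174958 -0.21762962  0.10320649] [-179.45113614   -0.33525727  -57.18788965] 0.5963032648266733 [7.03582277 3.11552071 4.28475335] [ 0.89488288 -1.42276865 -0.044949  ]
```

View pics/mos4.png

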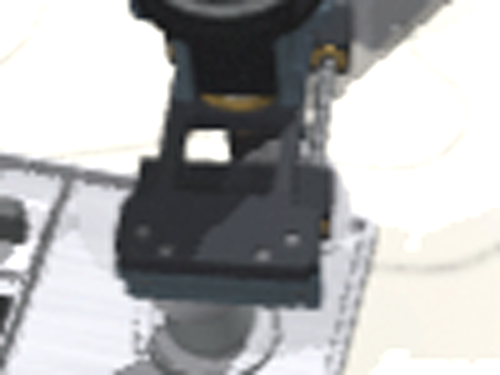

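Call:
jog_arm:
  motion:
    - [0, 0.3, -0.4, 0, 1]
    - [0, 0.4, -0.4, 0, 1]
    - [0, 0.4, -0.3, 0, 1]
    - [0, 0.4, -0.2, 0, 1]
    - [0, 0.4, 0, 0, 1]
    - [0, 0.4, 0, 0, 1]
    - [0, 0.4, 0, 0, 1]
    - [0, 0, 0, 0, 1]

```text
time: 14.62
tool_pos: [0.4966, -0.2324, 0.1148]
ee_rot: [-179.7, -0.1, -57.2]
contact_force: [4.3, 3.1, 0.1]
width: 0.592
```

Call:
jog_arm:
  motion:
    - [0, 0.4, 0, 0, 1]
    - [0, 0.4, 0, 0, 1]
    - [0, 0.4, 0, 0, 1]
    - [0, 0.3, 0, 0, 1]
    - [0, 0.1, 0, 0, 1]
    - [0, 0, 0, 0, 1]

```text
time: 15.12
tool_pos: [0.4834, -0.2409, 0.114]
ee_rot: [-179.7, -0.1, -57.2]
contact_force: [5.7, 2.8, -4.8]
width: 0.594
```

Run:
```python
from h import *
s=viewer.camera("scene")[:,:,::-1].copy();t=viewer.camera("top")[:,:,::-1].copy()
m=np.hstack([tile(s,165,180),tile(t,250,150)])
cv2.imwrite("pics/mos5.png",cv2.convertScaleAbs(m,alpha=1.3,beta=15))
o=manip.get_obs();print(o['tool_pos'],o['ee_rot'],o['width'],o['contact_force'],o['torque'])
d=np.array([.494,-.232])-o['tool_pos'][:2]; y=np.radians(o['ee_rot'][2]); print('p',d@[np.sin(y),-np.cos(y)],'lat',d@[np.cos(y),np.sin(y)])
```

```text
[ 0.48339324 -0.24084864  0.11397436] [-1.79721205e+02 -1.06888564e-01 -5.71464709e+01] 0.5967985404565767 [ 6.06456006  3.98612435 -4.58486853] [ 0.51414243 -1.19589941 -0.0700757 ]
p -0.01371064579732644 lat -0.0016792930801244976
```

View pics/mos5.png

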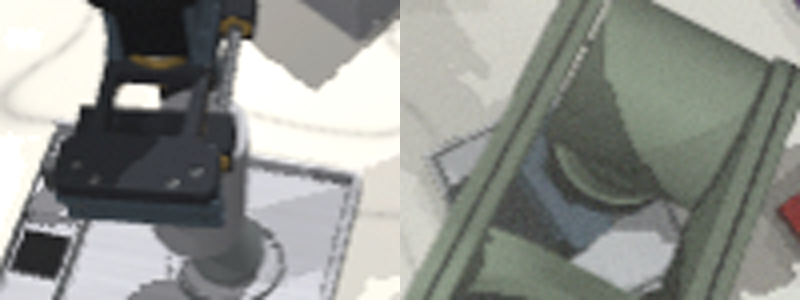

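Run:
```python
from h import *
np.set_printoptions(precision=4,suppress=True)
sc=lambda x,y:(165+x/4-.375,180+y/4-.375)
G=np.array([.4834,-.2409,.1328]);h=np.array([-.8395,-.5434]);l=np.array([.5434,-.8395])
for p in[(243,120),(243,150),(242,180),(241,210),(240,235)]:
    o,d=ray("scene",sc(*p)); r=np.cross(d,[0,0,1]); r/=np.linalg.norm(r)
    # ray tangent to vertical cylinder: intersect with vertical plane containing line lateral=0 (h plane through G)
    n=np.array([l[0],l[1],0]); A=G+0*n
    # axis in plane lateral=0 ; tangent point = axis+27*r  -> lateral of point = 27*r.l
    lat=.027*(r@n); t=((A-o)@n+lat)/(d@n); P=o+t*d; ax=P-.027*r
    print(p,"z",P[2].round(4),"axis fwd of G",((ax-G)[:2]@h).round(4))
T=proj("scene",[G,G+[*(.027*l),0],np.array([.494,-.232,.09]),[.494,-.232,.024]]); print((T-[165,180]+.375)*4)
for z in (.157,.067): # predicted silhouette for axis at G
    for f in(0,-.014,-.025):
        c=np.r_[G[:2]+f*h,z]; a=np.linspace(0,2*np.pi,40); q=c+.027*np.c_[np.cos(a),np.sin(a),0*a]; u=(proj("scene",q)-[165,180]+.375)*4
        print(z,f,u.min(0),u.max(0))
```

```text
(243, 120) z 0.1611 axis fwd of G -0.0052
(243, 150) z 0.1329 axis fwd of G -0.0033
(242, 180) z 0.1029 axis fwd of G -0.0006
(241, 210) z 0.0712 axis fwd of G 0.0021
(240, 235) z 0.0432 axis fwd of G 0.0047
[[187.1351 155.8642]
 [179.5856 198.1028]
 [219.2573 197.8393]
 [228.2746 257.7371]]
0.157 0 [131.3624  88.7971] [233.8659 172.8158]
0.157 -0.014 [157.6148  90.3838] [260.3194 174.5866]
0.157 -0.025 [178.3041  91.6325] [281.1544 175.9767]
0.067 0 [151.2656 180.9752] [245.4138 261.3635]
0.067 -0.014 [175.4058 182.5448] [269.7146 263.0924]
0.067 -0.025 [194.4236 183.7767] [288.8489 264.4464]
```

Call:
jog_arm:
  motion:
    - [0, 0.3, 0, 0, 1]
    - [0, 0.3, 0, 0, 1]
    - [0, 0.2, 0, 0, 1]
    - [0, 0, 0, 0, 1]
    - [0, 0, 0, 0, 1]

```text
time: 15.63
tool_pos: [0.4769, -0.2447, 0.1138]
ee_rot: [-179.7, -0.1, -57.2]
contact_force: [6.2, 4.4, -6.1]
width: 0.593
```

Run:
```python
from h import *
np.set_printoptions(precision=4,suppress=True)
s=viewer.camera("scene")[:,:,::-1].copy()
g=cv2.GaussianBlur(cv2.cvtColor(tile(s,165,180),cv2.COLOR_BGR2GRAY).astype(np.float32),(5,5),0)
cv2.imwrite("pics/s6.png",cv2.convertScaleAbs(tile(s,165,180),alpha=1.3,beta=15))
o=manip.get_obs();G=o['tool_pos']+[0,0,.0188];print(o['tool_pos'],o['contact_force'])
y=np.radians(o['ee_rot'][2]);h=np.array([np.sin(y),-np.cos(y)]);l=np.array([np.cos(y),np.sin(y)])
print('p',(np.array([.494,-.232])-G[:2])@h)
R=[]
for row in range(125,240,8):
    gx=np.gradient(g[row]); x=200+int(np.argmax(gx[200:275])); 
    oo,d=ray("scene",(165+x/4-.375,180+row/4-.375)); r=np.cross(d,[0,0,1]); r/=np.linalg.norm(r); n=np.array([*l,0])
    t=((G-oo)@n+.027*(r@n))/(d@n);P=oo+t*d; R.append((row,x,P[2],(P-.027*r-G)[:2]@h))
R=np.array(R);print(R)
```

```text
[ 0.4769 -0.2447  0.1138] [ 7.1976  3.703  -5.7176]
p -0.021259414256939113
[[125.     220.       0.1537   0.    ]
 [133.     221.       0.1463   0.0001]
 [141.     220.       0.1386   0.0012]
 [149.     235.       0.1325  -0.0064]
 [157.     219.       0.123    0.0031]
 [165.     236.       0.1169  -0.0058]
 [173.     238.       0.1091  -0.0063]
 [181.     240.       0.1012  -0.0069]
 [189.     241.       0.093   -0.0069]
 [197.     242.       0.0847  -0.0069]
 [205.     243.       0.0763  -0.0069]
 [213.     245.       0.0679  -0.0074]
 [221.     257.       0.0606  -0.0139]
 [229.     269.       0.0532  -0.0204]
 [237.     273.       0.0447  -0.0223]]
```

Call:
jog_arm:
  motion:
    - [-0.1, -0.5, 0, 0, 1]
    - [0, -0.6, 0, 0, 1]
    - [0, -0.5, 0, 0, 1]
    - [0, 0, 0, 0, 1]
    - [0, 0, 0, 0, 1]

```text
time: 16.1
tool_pos: [0.4874, -0.236, 0.1138]
ee_rot: [180.0, 0.0, -57.0]
contact_force: [-1.1, -0.2, -1.2]
width: 0.595
```

```bash
cat > edge.py <<'E'
from h import *
np.set_printoptions(precision=4,suppress=True)
def edge(name):
    s=viewer.camera("scene")[:,:,::-1].copy(); T=tile(s,165,180)
    cv2.imwrite(name,cv2.convertScaleAbs(T,alpha=1.3,beta=15))
    g=cv2.GaussianBlur(cv2.cvtColor(T,cv2.COLOR_BGR2GRAY).astype(np.float32),(5,5),0)
    o=manip.get_obs();G=o['tool_pos']+[0,0,.0188];print(o['time'],o['tool_pos'],o['contact_force'],o['torque'],o['width'])
    y=np.radians(o['ee_rot'][2]);h=np.array([np.sin(y),-np.cos(y)]);l=np.array([np.cos(y),np.sin(y)])
    d=np.array([.494,-.232])-G[:2]; print('p',d@h,'lat',d@l)
    for row in range(125,260,10):
        gx=np.gradient(g[row]); x=200+int(np.argmax(gx[200:300]))
        oo,d=ray("scene",(165+x/4-.375,180+row/4-.375)); r=np.cross(d,[0,0,1]); r/=np.linalg.norm(r); n=np.array([*l,0])
        t=((G-oo)@n+.027*(r@n))/(d@n);P=oo+t*d; print(row,x,P[2].round(4),((P-.027*r-G)[:2]@h).round(4))
E
python3 -c "
from edge import *
edge('pics/s7.png')"
```

```text
16.15 [ 0.4872 -0.2361  0.1138] [-0.4287  0.7601 -1.5471] [-0.109   0.1711 -0.0155] 0.5930306262817479
p -0.007932110126365152 lat 0.00027469028431079383
125 249 0.1543 -0.0019
135 250 0.145 -0.0018
145 261 0.1367 -0.0072
155 261 0.127 -0.0066
165 248 0.1157 0.0012
175 262 0.1072 -0.006
185 264 0.0973 -0.0065
195 265 0.0869 -0.0065
205 265 0.0763 -0.0059
215 266 0.0656 -0.0058
225 265 0.0544 -0.0046
235 273 0.0442 -0.0087
245 280 0.0336 -0.0123
255 265 0.0198 -0.0026
```

View pics/s7.png

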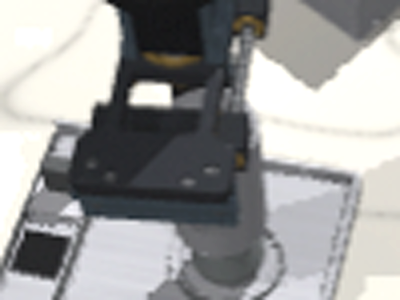

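Call:
jog_arm:
  motion:
    - [0, -0.15, 0, 0, 1]
    - [0, 0, 0.5, 0, 1]
    - [0, 0, 0.6, 0, 1]
    - [0, 0, 0.5, 0, 1]
    - [0, 0, 0.3, 0, 1]
    - [0, 0, 0, 0, 1]

```text
time: 16.65
tool_pos: [0.4879, -0.235, 0.0937]
ee_rot: [179.9, 0.1, -57.1]
contact_force: [-1.7, 0.5, -0.8]
width: 0.593
```

Call:
jog_arm:
  motion:
    - [0, 0, 0.3, 0, 1]
    - [0, 0, 0.3, 0, 1]
    - [0, 0, 0.2, 0, 1]
    - [0, 0, 0, 0, 1]

```text
time: 16.98
tool_pos: [0.4884, -0.2352, 0.0864]
ee_rot: [180.0, 0.0, -57.1]
contact_force: [-0.1, 0.0, -2.4]
width: 0.595
```

Call:
jog_arm:
  motion:
    - [0, 0, 0.2, 0, 1]
    - [0, 0, 0.2, 0, 1]
    - [0, 0, 0.2, 0, 1]
    - [0, 0, 0, 0, 1]

```text
time: 17.32
tool_pos: [0.4883, -0.2352, 0.0805]
ee_rot: [180.0, 0.0, -57.1]
contact_force: [-0.1, -0.5, -2.6]
width: 0.596
```

```bash
python3 -c "
from edge import *
edge('pics/s8.png')"
```

```text
17.3667 [ 0.4885 -0.2352  0.0807] [-0.2536  0.1257 -1.4068] [-0.1166  0.1948 -0.0024] 0.598277818002913
p -0.006395250047239818 lat 0.0003265701303237887
125 253 0.1546 -0.0025
135 253 0.1453 -0.0019
145 253 0.1358 -0.0013
155 257 0.1265 -0.0028
165 257 0.1166 -0.0022
175 256 0.1065 -0.0011
185 267 0.0975 -0.0067
195 267 0.0871 -0.0061
205 269 0.0767 -0.0066
215 269 0.0659 -0.006
225 270 0.055 -0.006
235 273 0.0441 -0.0072
245 280 0.0335 -0.0107
255 270 0.0204 -0.0041
```

Call:
jog_arm:
  motion:
    - [0, 0, 0.2, 0, 1]
    - [0, 0, 0.2, 0, 1]
    - [0, 0, 0, 0, 1]
    - [0, 0, 0, 0, 1]

```text
time: 17.7
tool_pos: [0.4884, -0.2352, 0.0766]
ee_rot: [180.0, 0.0, -57.1]
contact_force: [-0.4, 0.4, -2.2]
width: 0.594
```

Call:
jog_arm:
  motion:
    - [0, 0, 0.2, 0, 1]
    - [0, 0, 0.2, 0, 1]
    - [0, 0, 0, 0, 1]
    - [0, 0, 0, 0, 1]

```text
time: 18.03
tool_pos: [0.4884, -0.2352, 0.0726]
ee_rot: [180.0, 0.0, -57.1]
contact_force: [-0.6, -0.2, -2.0]
width: 0.595
```

Call:
jog_arm:
  motion:
    - [0, 0, 0.1, 0, 1]
    - [0, 0, 0.1, 0, 1]
    - [0, 0, 0.1, 0, 1]
    - [0, 0, 0, 0, 1]
    - [0, 0, 0, 0, 1]

```text
time: 18.45
tool_pos: [0.4884, -0.2353, 0.0711]
ee_rot: [180.0, 0.0, -57.1]
contact_force: [-4.2, 0.7, 6.8]
width: 0.595
```

Call:
jog_arm:
  motion:
    - [0, 0, 0.1, 0, 1]
    - [0, 0, 0.1, 0, 1]
    - [0, 0, 0, 0, 1]
    - [0, 0, 0, 0, 1]

```text
time: 18.78
tool_pos: [0.4883, -0.2353, 0.0709]
ee_rot: [-180.0, -0.0, -57.1]
contact_force: [-8.8, 2.8, 18.8]
width: 0.595
```

```bash
python3 -c "
from edge import *
edge('pics/s9.png')
a=cv2.imread('pics/s9.png'); t=viewer.camera('top')[:,:,::-1]
cv2.imwrite('pics/s9b.png',np.hstack([a,cv2.convertScaleAbs(tile(t,245,160),alpha=1.3,beta=15)]))"
```

```text
18.8333 [ 0.4883 -0.2353  0.0709] [-8.3655  2.9256 19.4152] [0.7484 1.4722 0.1342] 0.5937886490491084
p -0.006536253142916854 lat 0.0003311325551944377
125 256 0.1549 -0.0042
135 254 0.1454 -0.0025
145 253 0.1358 -0.0014
155 253 0.1261 -0.0008
165 256 0.1165 -0.0018
175 257 0.1066 -0.0018
185 257 0.0964 -0.0011
195 266 0.087 -0.0056
205 269 0.0767 -0.0068
215 269 0.0659 -0.0062
225 270 0.055 -0.0061
235 273 0.0441 -0.0073
245 280 0.0335 -0.0109
255 271 0.0206 -0.0049
```

View pics/s9b.png

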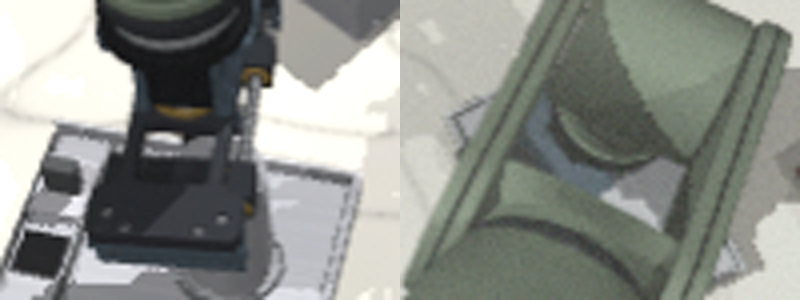

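Call:
jog_arm:
  motion:
    - [0, 0, -0.1, 0, 1]
    - [-0.1, 0.1, 0, 0, 1]
    - [0, 0, 0, 0, 1]
    - [0, 0, 0, 0, 1]

```text
time: 19.22
tool_pos: [0.4881, -0.2353, 0.0709]
ee_rot: [-179.9, -0.1, -57.1]
contact_force: [-3.9, 2.2, 10.1]
width: 0.594
```

Call:
jog_arm:
  motion:
    - [0, 0, -0.1, 0, 1]
    - [0, 0, 0, 0, 1]
    - [0, 0, 0, 0, 0.3]
    - [0, 0, 0, 0, 0.2]
    - [0, 0, 0, 0, 0.1]
    - [0, 0, 0, 0, 0]
    - [0, 0, 0, 0, 0]
    - [0, 0, 0, 0, 0]

```text
time: 19.88
tool_pos: [0.4873, -0.235, 0.0697]
ee_rot: [180.0, 0.0, -57.1]
contact_force: [0.3, -0.2, -0.0]
width: 0.989
```

Call:
jog_arm:
  motion:
    - [0, 0, -0.5, 0, 0]
    - [0, 0, -1.5, 0, 0]
    - [0, 0, -2.5, 0, 0]
    - [0, 0, -3, 0, 0]
    - [0, 0, -3, 0, 0]
    - [0, 0, -3, 0, 0]
    - [0, 0, -2, 0, 0]
    - [0, 0, 0, 0, 0]

```text
time: 20.55
tool_pos: [0.4896, -0.2362, 0.2303]
ee_rot: [-179.7, -0.5, -57.1]
contact_force: [0.2, 0.8, -0.1]
width: 0.999
```

Call:
jog_arm:
  motion:
    - [-3.5, 0, 0, 0, 0]
    - [-3.5, 0, 0, 0, 0]
    - [-3.5, 0, 0, 0, 0]
    - [-3.5, 0, 0, 0, 0]
    - [-3.5, 0, 0, 0, 0]
    - [-3.5, 0, 0, 0, 0]
    - [-3.5, 0, 0, 0, 0]
    - [0, 0, 0, 0, 0]

```text
time: 21.22
tool_pos: [0.3497, -0.0259, 0.2241]
ee_rot: [179.9, 0.2, -56.8]
contact_force: [-1.4, 0.0, -0.3]
width: 0.999
```

Run:
```python
from h import *
s=viewer.camera("scene")[:,:,::-1].copy();t=viewer.camera("top")[:,:,::-1].copy()
cv2.imwrite("pics/sF.png",s);cv2.imwrite("pics/tF.png",t)
cv2.imwrite("pics/mosF.png",np.vstack([np.hstack([cv2.convertScaleAbs(tile(s,157,197),alpha=1.3,beta=15),cv2.convertScaleAbs(tile(t,245,160),alpha=1.3,beta=15)]),np.hstack([cv2.resize(s,(400,300)),cv2.resize(t,(400,300))])]))
a=np.linspace(0,2*np.pi,60)
for n,o in(("scene",(157,197)),("top",(245,160))):
  for z,r in((.114,.027),(.024,.027),(.024,.034)):
    u=(proj(n,np.c_[.494+r*np.cos(a),-.232+r*np.sin(a),0*a+z])-o+.375)*4; print(n,z,u.min(0).round(1),u.max(0).round(1))
o=manip.get_obs();print(o['tool_pos'],o['contact_force'],o['time'])
```

```text
scene 0.114 [198.5  65.8] [296.9 148.1]
scene 0.024 [215.  151.1] [305.6 229.7]
scene 0.024 [203.2 141.3] [317.3 240.3]
top 0.114 [146.2  91.6] [225.9 170.4]
top 0.024 [138.3 111.3] [211.8 184.1]
top 0.024 [128.8 102. ] [221.3 193.6]
[ 0.35349652 -0.02881959  0.22481263] [ 0.57671299 -0.25808805 -0.04680891] 21.3167
```

View pics/mosF.png

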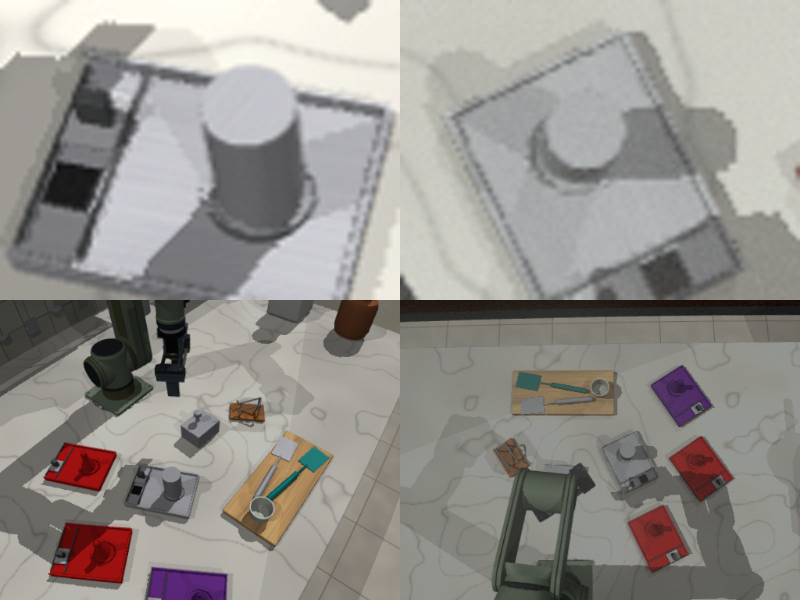

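```bash
python3 -c "
from workcell import manip
print(manip.sign_off())"
```

```text
the job is handed in; nothing more can be done
None
```

The tumbler is upside down over the peg with its mouth home on the seat. The drain shutter is open, and I handed the job in at about 21 s.

- **Shutter:** I slid it first, about 38 mm, until it met its stop. The force rose to about 17 N with almost no further travel. The last pictures show the drain hole uncovered.
- **Turning the tumbler:** The moves cannot tilt the tool, so I pinched the tumbler near its base and hooked its lower lip behind the peg. Driving forward at about 7–9 N then pivoted it in the pads until it hung vertical. It slid about 6 mm sideways in the pads, which I corrected for before lowering it.
- **Seating:** Contact came at a tool height of 71.1 mm, against 71.2 mm expected. Pressing about 20 N moved it only 0.2 mm more. I eased off before opening the gripper.
- **Last checks:** In both camera views the tumbler's base circle matches a seated, upright tumbler (base 114 mm above the counter) to about 1 pixel. The ramekin, spatula, turner and tin look undisturbed by eye, though the tin is visible only in the scene view. The robot is clear of everything.
- **Disagreement:** While pressing there was a sideways force of up to about 9 N, pointing roughly towards the robot base. A 1.4 mm sideways nudge moved the tumbler only 0.2 mm. I put this down to the arm flexing against friction at the seat, and the later height and position checks fit that.

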